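# Pop the quail egg and stop it on the candling window

## Task

In the checking chute, pop the speckled egg out of its pocket by pushing down the orange paddle beside its lane with one finger, and stop the rolling egg with the other finger so that it comes to rest on that lane's glowing window and never reaches the blue-edged trough. Do not pick the egg up or squeeze it, and leave the plain white dummy egg, its paddle and everything else on the bench alone. Finish still holding the egg back with the finger: the robot stays there.

Things in the scene. Friction and masses are not known exactly. Their poses are not given: they have to be found in the camera images.
- chute: Fixed two-lane egg chute, 245 x 290 mm. Origin on the table below the middle of the two windows; x = downhill (on plan), z up. Lanes: channels 44 mm wide inside, middles at y = +38 (left) and -38 mm (right), floor 55 mm above the table at x = 0, falling 0.203 mm per mm of x (11.5 deg); walls 16 mm high, 4 mm thick. Lanes end open at x = +86 mm over a blue-edged trough. Each orange paddle lies outside its lane.
- window_left (a point): Middle of the left lane's window, on the floor, 55 mm above the table; axes those of the chute. The window is the pale yellow panel between black lines, x = -25 to +25 mm. Uphill, x = -90 to -54 mm, is the pocket where an egg waits behind a 7 mm sill. An egg let go rolls over the window in under half a second unless something stands in the lane.
- window_right (a point): Middle of the right lane's window; otherwise as window_left.
- paddle_left_top (a point): Middle of the flat level top (80 mm along x, 56 mm along y) of the left lane's paddle: x = +22, y = +108 mm in the chute's frame, 70 mm above the table when up, 58 mm fully down (moves with the paddle). Fully down it is 3 mm higher than the window's middle and 70 mm beside the lane's middle, so one fingertip can stand in the lane, just off the floor, while the other pushes it.
- paddle_right_top (a point): The same for the right lane's paddle, at x = +22, y = -108 mm in the chute's frame.
- paddle_left (a joint): Downward travel of the left paddle, 0 (up) to 0.012 m (at its stop). Springs back: 2 N to start, 6 N at the stop. It raises a lifter under the egg of its lane by 0.92 of its travel; at about 7 mm of travel the egg clears the sill and rolls down the lane by itself.
- paddle_right (a joint): Downward travel of the right paddle, as paddle_left.
- egg: The speckled beige quail egg, rigid, 12 to 16 g, round in section, 27 mm thick and 33 mm long. Origin in its middle, y along its length. It waits in the pocket of the left or the right lane (either may be drawn), about 65 mm uphill (-x) of the window's middle, lying across the lane.
- dummy_egg: The plain white dummy egg of the same size, in the pocket of the other lane; to be left alone.
- torch: Black cylinder, a hand torch standing on end, 28 mm thick, 55 mm high, beside the chute on the left; origin at its foot. Bystander.
- dish: White ceramic dish, 70 mm wide, 30 mm high, beside the chute on the right; origin at its foot. Bystander.
- brush: Hand brush lying on the bench; bystander.
- jar: Jar with blue cap, 60 mm wide, 75 mm high; origin at its foot. Bystander.
- tape: Green ring, 90 mm wide, 22 mm high; bystander.
- woodblock: Light wood block 90 x 45 x 40 mm; bystander.

How it is judged:
By the outcome, as a careful person would: the job done as asked, in the order asked, and still so for the second after the job is handed in, while the arm keeps its last pose, push and grip.
It also fails if it takes over 32 s, if anything falls off the work surface, if the arm or the gripper's body presses on something with over 40 N, if the wrist force passes 120 N, or if a joint passes its speed limit or range.

## Robot

A 6-joint arm with a two-finger parallel gripper is mounted at the origin on the work surface. World frame = base frame: x ahead of the robot, y to its left, z up, the work surface at z = 0. Lengths are in m, angles in rad, forces in N, time in s.
With the tool pointing down it reaches from about 0.275 to 0.975 m from the base axis. Payload 8.4 kg.
Tool frame: the origin (TCP) lies at the very end of the fingers, on their centre line; the grasp point (between the pads) lies 19 mm behind it (bot.hold_point_z is the z of the grasp point in the tool frame, in m); z points along the fingers, y is the direction in which the jaws open and shut (so a half turn about z gives the same grasp; the last joint's range is limited). The gripper opens to 92 mm and grips with 3 to 60 N. Pads are 20 mm wide; open, the fingers measure 128 mm over their backs; the gripper's body (75 mm by 189 mm) begins 69 mm behind the grasp point.
Start: joints at [1.184, 0.353, 1.633, -0, 1.155, -0.002], TCP at [0.235, 0.579, 0.215] pointing down, gripper open.
Joint ranges: [-2.63, 2.63], [-0.92, 2.1], [0.06, 2.66], [-1.3, 4.44], [0, 2.69], [-3.02, 3.02]. Speed limits (rad/s): [2.22, 2.22, 2.79, 3.14, 3.14, 3.14].

## Interface

Orientations are given as a unit quaternion [w, x, y, z].
In Python, from plant import bot gives the robot as it stands.
- The arm moves only by the tool move_arm, never from a script. Its argument "plan" is a list of rows, each an object of numbers: "x", "y", "z": the shift along the tool's x, y, z in units of 40 mm (1.0 is 40 mm); "turn": the turn about the tool's z in rad; "fingers": the gripper command: -1 is fully open, 1 is shut, values between are in proportion. In form: [{"x": .., "y": .., "z": .., "turn": .., "fingers": ..}, ...]. A call has 1 to 12 rows; each row shifts and turns the commanded pose from where the row before left it, along the tool's axes as they then stand; what a row does not reach is not made up. A row lasts 1/12 s, in which the tool goes at most 41.7 mm and 7.16 degrees, less where a joint would pass 70% of its speed; a pose out of reach is approached as far as the arm can. A call is refused whole if a number of a shift passes 1 or a number of a turn 0.125, either way. A call with a gripper value outside its range is refused whole. The fingers move at their own pace and stop on an object; "squeeze" is the grip in N (left out, the last holds). Time passes only in rows, so rows that do not move let the fingers close. It gives the time, the measured TCP pose, the force and the opening at its end, in the units of the state.
- bot.read_state(): the state, without advancing time (a new reading comes with each control period).
- bot.snapshot(name): name is "scene" or "top" or "wrist"; returns a dict with "color" (420x560x3 uint8, red, green, blue), "fx", "fy", "cx", "cy" (pixels), "pose" (4x4, takes a point from camera to world coordinates); the wrist camera has in their place "hand_eye" (4x4, takes a point from camera to tool coordinates, whose origin is the TCP and whose axes are the flange's). Camera axes: x right, y down, z forward; pixel columns grow to the right and rows downward; lengths in m; the calibration is good to about 2 mm. The wrist camera is an equidistant fisheye: a pixel r from the principal point sees the ray r / f radians off the axis. A picture is of the moment at which its call begins: read the wrist's pose just before it. There is no depth.
- bot.job_done(): hands the job in, once; it reports no verdict.
Trained networks look in a picture, given as the dict that the camera call returned (one of the last four; its "shot" number tells which), for a name from the list of things; names that differ only in an ending like _2 or _b are one class to them, and where a whole thing is asked for, a point or a joint stands for the part that bears it (a point fixed in the world has none). Each returns a list of dicts, best first, with "p" (0 to 1); they miss things now and then, are a little off and sometimes report something else, mostly with a low value. They report only what shows in the picture. A call takes as long as a camera call.
- bot.recognise(picture, target): "at" ([x, y, z] in m, in the coordinates of the camera as it stood for that picture, good to about 4 mm: the middle of the surface that is visible of it).
- bot.place_of(picture, target): "at" ([x, y, z] in m, in the coordinates of the camera as it stood for that picture, good to about 4 mm: a listed point, or the origin of a listed thing).
The state is a dict: "time_s": time; "q": joint angles; "dq": joint speeds; "tau": joint torques, N m; "tool_pos": TCP position; "tcp_rot": TCP orientation; "contact_force": force on the tool from outside, world axes, zero at the start; "moment": the same for the moment, N m; "width": opening from 0.0 (shut) to 1.0 (fully open).
Only numpy, scipy, OpenCV 4.12 (cv2) and the standard library are available. Lean on these libraries where they do the work, as an engineer would, in place of code of your own. Each camera call takes 0.05 s, during which the arm holds its last target. There are 200 camera calls.

## Working session

There is one attempt and no reset: what is moved stays moved. The work goes in short steps, Python scripts to look and compute and a tool call to move; the robot and the scene stay as the last step left them, time stands still between calls to the robot, and variables do not carry over. Pictures are saved under pics/ and viewed, about 8 in all and at most 12, crops included, and the job is handed in when it is done.

Besides the shell and the picture viewer there is one more tool, called after "Emit:" by a JSON object that holds its "fn" and its "kwargs", one argument or row to a line. move_arm: Moves the arm, as the interface text tells. Its arguments: {"type":"object","properties":{"plan":{"type":"array","items":{"type":"object","properties":{"x":{"type":"number"},"y":{"type":"number"},"z":{"type":"number"},"turn":{"type":"number"},"fingers":{"type":"number"}}}},"squeeze":{"type":"number"}},"required":["plan"]}

```bash
mkdir -p pics; cat > h.py <<'E'
import numpy as np, cv2
from plant import bot
def snap(n,f=None):
    p=bot.snapshot(n)
    if f: cv2.imwrite('pics/'+f,p['color'][:,:,::-1])
    return p
def W(p,at):
    return (np.array(p['pose'])@np.r_[at,1])[:3]
E
python3 - <<'E'
from h import *
s=bot.read_state();print(s['tool_pos'],s['tcp_rot'],s['width'],s['time_s'])
a=snap('top','top.png');b=snap('scene','scene.png')
cv2.imwrite('pics/both.png',cv2.resize(np.hstack([a['color'],b['color']])[:,:,::-1],(800,300)))
for n in ['chute','window_left','window_right','paddle_left_top','paddle_right_top','egg','dummy_egg','torch','dish','jar']:
  for p in (a,b):
    print(n,p['shot'],[(np.round(W(p,d['at']),4).tolist(),round(d['p'],2)) for d in bot.place_of(p,n)[:2]])
print(bot.read_state()['time_s'])
E
```

```text
[0.23440841 0.57885509 0.21389322] [-1.29368711e-04  1.91192322e-01  9.81552369e-01 -6.52297265e-04] 1.0017005282908056 0.0
chute 1 [([0.5619, 0.0, -0.0023], 0.61)]
chute 2 [([0.5597, -0.0021, 0.0009], 0.88)]
window_left 1 [([0.5507, 0.029, 0.0522], 0.92)]
window_left 2 [([0.549, 0.0319, 0.0509], 0.88)]
window_right 1 [([0.5742, -0.0404, 0.0522], 0.55), ([0.4445, 0.3965, -0.0025], 0.35)]
window_right 2 [([0.5746, -0.0374, 0.0548], 0.74)]
paddle_left_top 1 [([0.5433, 0.1058, 0.0677], 0.72), ([0.4835, 0.011, 0.0793], 0.59)]
paddle_left_top 2 [([0.5439, 0.1049, 0.0722], 0.71), ([0.4859, 0.0111, 0.0749], 0.22)]
paddle_right_top 1 [([0.6145, -0.1007, 0.0671], 0.57)]
paddle_right_top 2 []
egg 1 [([0.5119, -0.0565, 0.0762], 0.45)]
egg 2 [([0.5147, -0.0603, 0.0799], 0.47)]
dummy_egg 1 [([0.3321, -0.3691, 0.001], 0.69), ([0.4845, 0.0124, 0.0812], 0.68)]
dummy_egg 2 [([0.5114, -0.0629, 0.0771], 0.48), ([0.4867, 0.0076, 0.077], 0.38)]
torch 1 [([0.444, 0.1545, -0.0026], 0.72)]
torch 2 [([0.4491, 0.1503, 0.0003], 0.49)]
dish 1 [([0.6614, -0.187, -0.0005], 0.7)]
dish 2 [([0.6646, -0.1887, -0.003], 0.67)]
jar 1 [([0.6522, 0.4074, -0.0049], 0.82)]
jar 2 [([0.6497, 0.402, 0.0062], 0.83)]
1.1
```

View pics/top.png

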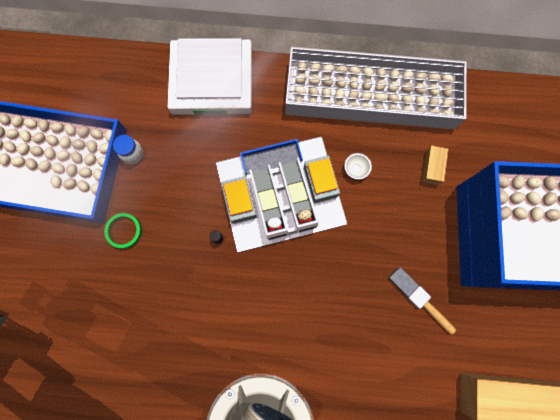

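View pics/scene.png

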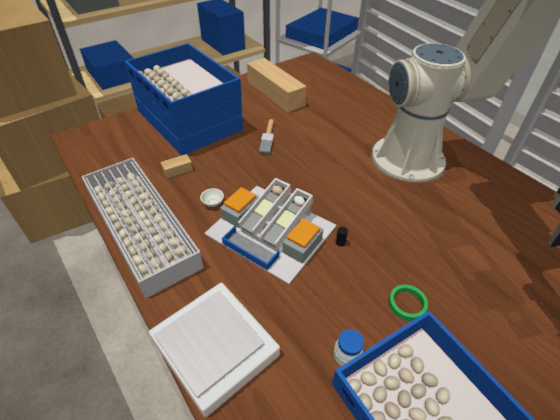

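The right lane (around 305,215 in top) seems to hold the speckled egg and the left (275,224) the white one. I'll check this on an enlargement and fit the chute pose from the paddles.

```bash
cat > m.py <<'E'
from h import *
def fit(img,fx,fy,cx,cy,T,zp=0.07):
    hsv=cv2.cvtColor(img,cv2.COLOR_RGB2HSV)
    m=cv2.inRange(hsv,(10,180,150),(28,255,255))
    n,l,st,c=cv2.connectedComponentsWithStats(m)
    o=[]
    for i in np.argsort(-st[1:,4])[:3]+1:
        d=T[:3,:3]@np.r_[(c[i][0]-cx)/fx,(c[i][1]-cy)/fy,1]; t=T[:3,3]
        o.append((st[i,4],c[i].round(1),(t+d*(zp-t[2])/d[2]).round(4)))
    return o
E
python3 - <<'E'
from m import *
s=bot.snapshot('top');b=bot.snapshot('scene')
for p in (s,b):
    for r in fit(p['color'],p['fx'],p['fy'],p['cx'],p['cy'],np.array(p['pose'])): print(r)
c=s['color'][130:250,210:350,::-1]; d=b['color'][170:280,200:345,::-1]
cv2.imwrite('pics/crop.png',np.hstack([cv2.resize(c,(400,343),interpolation=3),cv2.resize(d,(400,343),interpolation=3)]))
E
```

```text
(np.int32(690), array([237.6, 196.8]), array([0.5419, 0.1058, 0.07  ]))
(np.int32(688), array([322.2, 175.8]), array([ 0.6137, -0.0967,  0.07  ]))
(np.int32(1), array([288., 123.]), array([ 0.7443, -0.0009,  0.07  ]))
(np.int32(488), array([303. , 232.7]), array([0.5487, 0.1092, 0.07  ]))
(np.int32(417), array([239.1, 198.8]), array([ 0.6206, -0.096 ,  0.07  ]))
```

View pics/crop.png

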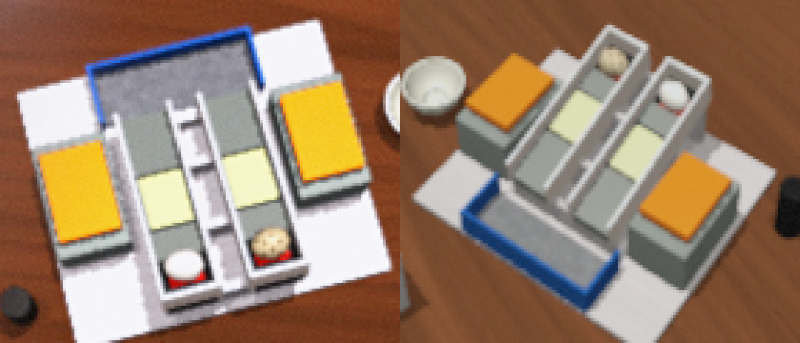

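The crop shows the speckled egg in the right lane (left view, 270,243) and the white dummy in the left lane (185,268). The chute yaw is about 19.4°, with its origin near (0.5605, -0.002). Next I move above the right lane and paddle.

Emit:
{"fn": "move_arm", "kwargs": {
  "plan": [
    {"x": -0.73, "y": -0.57, "fingers": -0.13},
    {"x": -0.73, "y": -0.57, "fingers": -0.13},
    {"x": -0.73, "y": -0.57, "fingers": -0.13},
    {"x": -0.73, "y": -0.57, "fingers": -0.13},
    {"x": -0.73, "y": -0.57, "fingers": -0.13},
    {"x": -0.73, "y": -0.57, "fingers": -0.13},
    {"x": -0.73, "y": -0.57, "fingers": -0.13},
    {"x": -0.73, "y": -0.57, "fingers": -0.13},
    {"x": -0.73, "y": -0.57, "fingers": -0.13},
    {"x": -0.73, "y": -0.57, "fingers": -0.13},
    {"x": -0.73, "y": -0.57, "fingers": -0.13},
    {"x": -0.73, "y": -0.57, "fingers": -0.13}
  ]
}}

```text
$.plan[0]: bad value
```

Emit:
{"fn": "move_arm", "kwargs": {
  "plan": [
    {"x": -0.73, "y": -0.57, "fingers": -0.13},
    {"x": -0.73, "y": -0.57, "fingers": -0.13},
    {"x": -0.73, "y": -0.57, "fingers": -0.13},
    {"x": -0.73, "y": -0.57, "fingers": -0.13},
    {"x": -0.73, "y": -0.57, "fingers": -0.13},
    {"x": -0.73, "y": -0.57, "fingers": -0.13},
    {"x": -0.73, "y": -0.57, "fingers": -0.13},
    {"x": -0.73, "y": -0.57, "fingers": -0.13},
    {"turn": -0.12, "fingers": -0.13},
    {"turn": -0.12, "fingers": -0.13},
    {"turn": -0.12, "fingers": -0.13},
    {"turn": -0.12, "fingers": -0.13}
  ]
}}

```text
$.plan[0]: bad value
```

Emit:
{"fn": "move_arm", "kwargs": {
  "plan": [
    {"turn": -0.12, "fingers": -0.13},
    {"turn": -0.12, "fingers": -0.13},
    {"z": 0.7, "fingers": -0.13},
    {"z": 0.7, "fingers": -0.13},
    {"fingers": -0.13},
    {"fingers": -0.13}
  ]
}}

```text
$.plan[0]: bad value
```

```bash
cat >> h.py <<'E'
from scipy.spatial.transform import Rotation as R
def tool():
    s=bot.read_state();q=s['tcp_rot'];T=np.eye(4)
    T[:3,:3]=R.from_quat(np.r_[q[1:],q[0]]).as_matrix();T[:3,3]=s['tool_pos'];return T,s
E
python3 - <<'E'
from h import *
T,s=tool();print(s['tool_pos'],s['width'],s['time_s'],np.degrees(np.arctan2(T[1,1],T[0,1])),T[:3,2],s['contact_force'])
w=snap('wrist','w1.png');C=T@np.array(w['hand_eye']);print(w['fx'],w['cx'],w['cy'],np.array(w['hand_eye']).round(3).tolist())
np.savez('w1.npz',C=C,k=[w['fx'],w['fy'],w['cx'],w['cy']],img=w['color'])
for n in ['window_left','window_right','paddle_right_top','paddle_left_top','egg','dummy_egg']:
    print(n,[((C@np.r_[d['at'],1])[:3].round(4).tolist(),round(d['p'],2)) for d in bot.place_of(w,n)[:2]])
E
```

```text
[0.23461695 0.57929221 0.21460672] 0.9978891339856696 1.2 67.95495327619412 [ 4.34263391e-05  3.55256110e-06 -9.99999999e-01] [ 0.01257614  0.03781792 -0.70704287]
325.19226210127806 279.60963822485263 208.15233620567074 [[0.001, -0.961, -0.278, 0.079], [1.0, 0.001, 0.001, 0.001], [-0.001, -0.278, 0.961, -0.171], [0.0, 0.0, 0.0, 1.0]]
window_left []
window_right []
paddle_right_top []
paddle_left_top []
egg []
dummy_egg []
```

View pics/w1.png

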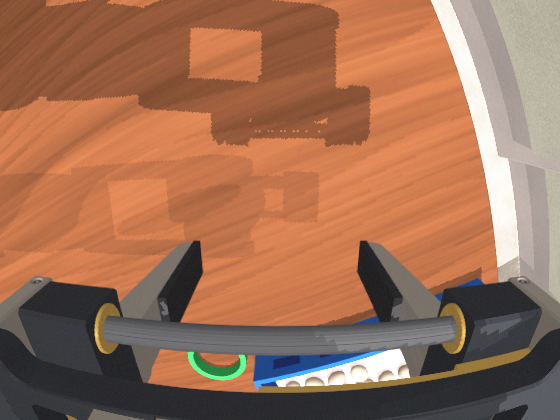

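The arm did not move: the plans were refused, and each row probably needs all its keys. The wrist picture shows only bench and both fingertips, near (195,245) and (365,245).

Emit:
{"fn": "move_arm", "kwargs": {
  "plan": [
    {"x": -0.73, "y": -0.57, "z": 0, "turn": 0, "fingers": -0.13},
    {"x": -0.73, "y": -0.57, "z": 0, "turn": 0, "fingers": -0.13},
    {"x": -0.73, "y": -0.57, "z": 0, "turn": 0, "fingers": -0.13},
    {"x": -0.73, "y": -0.57, "z": 0, "turn": 0, "fingers": -0.13},
    {"x": -0.73, "y": -0.57, "z": 0, "turn": 0, "fingers": -0.13},
    {"x": -0.73, "y": -0.57, "z": 0, "turn": 0, "fingers": -0.13},
    {"x": -0.73, "y": -0.57, "z": 0, "turn": 0, "fingers": -0.13},
    {"x": -0.73, "y": -0.57, "z": 0, "turn": 0, "fingers": -0.13},
    {"x": -0.73, "y": -0.57, "z": 0, "turn": 0, "fingers": -0.13},
    {"x": -0.73, "y": -0.57, "z": 0, "turn": 0, "fingers": -0.13},
    {"x": -0.73, "y": -0.57, "z": 0, "turn": 0, "fingers": -0.13},
    {"x": -0.73, "y": -0.57, "z": 0, "turn": 0, "fingers": -0.13}
  ],
  "squeeze": 20
}}

```text
time_s: 2.55
tool_pos: [0.4573, 0.1925, 0.2149]
tcp_rot: [0.0, 0.191, 0.982, 0.0]
contact_force: [0.4, 1.1, -0.1]
width: 0.566
```

Emit:
{"fn": "move_arm", "kwargs": {
  "plan": [
    {"x": -0.73, "y": -0.57, "z": 0, "turn": 0, "fingers": -0.13},
    {"x": -0.73, "y": -0.57, "z": 0, "turn": 0, "fingers": -0.13},
    {"x": -0.73, "y": -0.57, "z": 0, "turn": 0, "fingers": -0.13},
    {"x": -0.73, "y": -0.57, "z": 0, "turn": 0, "fingers": -0.13},
    {"x": -0.73, "y": -0.57, "z": 0, "turn": 0, "fingers": -0.13},
    {"x": -0.73, "y": -0.57, "z": 0, "turn": 0, "fingers": -0.13},
    {"x": -0.73, "y": -0.57, "z": 0, "turn": 0, "fingers": -0.13},
    {"x": -0.73, "y": -0.57, "z": 0, "turn": 0, "fingers": -0.13},
    {"x": 0, "y": 0, "z": 0, "turn": -0.12, "fingers": -0.13},
    {"x": 0, "y": 0, "z": 0, "turn": -0.12, "fingers": -0.13},
    {"x": 0, "y": 0, "z": 0, "turn": -0.12, "fingers": -0.13},
    {"x": 0, "y": 0, "z": 0, "turn": -0.12, "fingers": -0.13}
  ]
}}

```text
time_s: 3.55
tool_pos: [0.6048, -0.063, 0.2144]
tcp_rot: [-0.0, -0.05, 0.999, 0.0]
contact_force: [-0.1, 0.2, -0.1]
width: 0.566
```

Emit:
{"fn": "move_arm", "kwargs": {
  "plan": [
    {"x": 0, "y": 0, "z": 0.3, "turn": -0.12, "fingers": -0.13},
    {"x": 0, "y": 0, "z": 0.3, "turn": -0.12, "fingers": -0.13},
    {"x": 0, "y": 0, "z": 0.4, "turn": 0, "fingers": -0.13},
    {"x": 0, "y": 0, "z": 0.4, "turn": 0, "fingers": -0.13},
    {"x": 0, "y": 0, "z": 0, "turn": 0, "fingers": -0.13},
    {"x": 0, "y": 0, "z": 0, "turn": 0, "fingers": -0.13}
  ]
}}

```text
time_s: 4.05
tool_pos: [0.6042, -0.0625, 0.1581]
tcp_rot: [-0.001, -0.167, 0.986, 0.0]
contact_force: [-0.3, 0.2, -0.2]
width: 0.563
```

```bash
cat > w.py <<'E'
from h import *
import sys
f=sys.argv[1]
T,s=tool();print(s['tool_pos'],s['width'],s['time_s'],np.degrees(np.arctan2(T[1,1],T[0,1])),T[:3,2],s['contact_force'])
w=snap('wrist',f+'.png');C=T@np.array(w['hand_eye'])
np.savez(f+'.npz',C=C,T=T,k=[w['fx'],w['fy'],w['cx'],w['cy']],img=w['color'])
for n in ['window_left','window_right','paddle_right_top','paddle_left_top','egg','dummy_egg']:
    print(n,[((C@np.r_[d['at'],1])[:3].round(4).tolist(),round(d['p'],2)) for d in bot.place_of(w,n)[:2]])
E
python3 w.py w2
```

```text
[ 0.60424364 -0.06252455  0.15813427] 0.5633734007501064 4.05 109.19977673188785 [-1.63353668e-03  1.74267406e-04 -9.99998651e-01] [-0.33145531  0.1887827  -0.20966372]
window_left [([0.5453, 0.0348, 0.0596], 0.95), ([0.51, -0.057, 0.0787], 0.46)]
window_right [([0.5759, -0.0378, 0.0543], 0.92), ([0.5588, -0.0015, -0.0019], 0.72)]
paddle_right_top [([0.6195, -0.0969, 0.0692], 0.66)]
paddle_left_top [([0.5424, 0.1083, 0.0706], 0.9)]
egg [([0.5112, -0.06, 0.074], 0.9)]
dummy_egg [([0.4894, 0.0161, 0.0755], 0.76)]
```

View pics/w2.png

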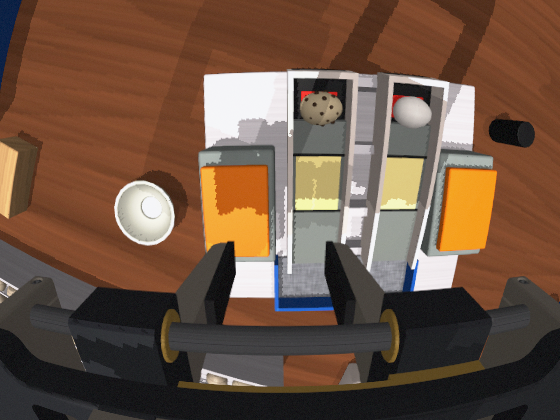

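The wrist picture shows the speckled egg at (321,107) and the white one at (411,111). The right window lies between (296,155) and (341,211), and the paddle covers (203,166)–(270,257). The jaws line up with the lanes; I'll convert these pixels to positions.

```bash
cat > px.py <<'E'
from h import *
def proj(f,pts):
    D=np.load(f);fx,fy,cx,cy=D['k'];C=D['C'];T=D['T'];out=[]
    for u,v,z in pts:
        a=np.array([(u-cx)/fx,(v-cy)/fy]);r=np.linalg.norm(a)
        d=C[:3,:3]@np.r_[a/r*np.sin(r),np.cos(r)];t=C[:3,3]
        out.append(t+d*(z-t[2])/d[2])
    out=np.array(out);return out,(out-T[:3,3])@T[:3,:3]
E
python3 - <<'E'
from px import *
n=['win uphill L','win uphill R','win dn L','win dn R','pad','pad','pad','pad','lwalltop in top','lwall in dn','rwalltop top','rwall dn']
p=[(296,155,.060),(342,155,.060),(295,211,.05),(341,211,.05),(203,166,.07),(268,166,.07),(270,257,.07),(208,258,.07),(294,155,.076),(293,211,.066),(346,155,.076),(347,211,.066)]
w,t=proj('w2.npz',p)
for a,b,c in zip(n,w,t): print(a,(b*1e3).round(1),(c*1e3).round(1))
c,s=np.cos(np.radians(19.3)),np.sin(np.radians(19.3))
E
```

```text
win uphill L [555.2 -63.6  60. ] [46.6 15.  98.2]
win uphill R [541.9 -27.2  60. ] [47.1 53.8 98.2]
win dn L [603.7 -46.5  50. ] [ -5.   15.2 108.1]
win dn R [590.   -6.9  50. ] [ -5.   57.1 108.2]
pad [ 587.1 -133.4   70. ] [ 39.4 -61.4  88.1]
pad [570.1 -82.8  70. ] [38.8 -8.  88.2]
pad [645.1 -55.6  70. ] [-41.   -6.9  88.1]
pad [ 665.  -107.3   70. ] [-42.8 -62.3  88. ]
lwalltop in top [554.2 -66.5  76. ] [48.4 12.6 82.2]
lwall in dn [600.1 -50.4  66. ] [-0.2 12.7 92.1]
rwalltop top [540.1 -27.7  76. ] [49.  53.9 82.2]
rwall dn [584.8  -6.5  66. ] [-0.2 59.2 92.2]
```

The TCP is at chute x ≈ +21 mm. The lane middle is at tool y +35 and the paddle middle at -35, which matches the finger spacing. I descend to just above the paddle, nudging 3 mm downhill.

Emit:
{"fn": "move_arm", "kwargs": {
  "plan": [
    {"x": -0.075, "y": 0, "z": 0.5, "turn": 0, "fingers": -0.13},
    {"x": 0, "y": 0, "z": 0.5, "turn": 0, "fingers": -0.13},
    {"x": 0, "y": 0, "z": 0.5, "turn": 0, "fingers": -0.13},
    {"x": 0, "y": 0, "z": 0.5, "turn": 0, "fingers": -0.13},
    {"x": 0, "y": 0, "z": 0, "turn": 0, "fingers": -0.13},
    {"x": 0, "y": 0, "z": 0, "turn": 0, "fingers": -0.13}
  ]
}}

```text
time_s: 4.9
tool_pos: [0.607, -0.0615, 0.0782]
tcp_rot: [-0.001, -0.167, 0.986, 0.0]
contact_force: [-0.4, 0.0, 0.8]
width: 0.563
```

```bash
python3 w.py w3
```

```text
[ 0.60697628 -0.06151669  0.07821863] 0.5634337200373724 4.9 109.20635766680373 [-1.83294847e-03  1.86832963e-04 -9.99998303e-01] [-0.37334245  0.01372646  0.7776124 ]
window_left [([0.544, 0.0356, 0.0609], 0.55)]
window_right [([0.5725, -0.0375, 0.0538], 0.79)]
paddle_right_top [([0.6205, -0.0976, 0.0706], 0.78), ([0.4453, 0.1525, 0.0028], 0.57)]
paddle_left_top [([0.5435, 0.1041, 0.0672], 0.58)]
egg [([0.5122, -0.0534, 0.0733], 0.75)]
dummy_egg []
```

View pics/w3.png

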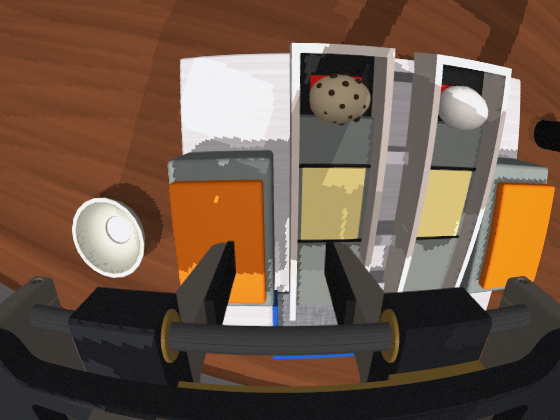

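The right finger hangs over the lane at (325–352,243), just downhill of the window, and the left one is over the paddle at (220,243). Both eggs are still in their pockets. One numeric check of the centring before I push.

```bash
python3 - <<'E'
from px import *
w,t=proj('w3.npz',[(301,165,.06),(366,165,.06),(299,240,.05),(363,240,.05),(170,183,.07),(264,181,.07),(325,243,.0782),(353,243,.0782),(206,243,.0782),(235,243,.0782)])
print((t*1e3).round(1))
E
```

```text
[[ 50.1  13.9  18.3]
 [ 50.7  53.2  18.3]
 [ -1.   14.2  28.2]
 [ -1.5  57.6  28.3]
 [ 41.9 -62.7   8.2]
 [ 42.5  -7.5   8.3]
 [  8.3  27.3   0.1]
 [  8.   43.8   0.1]
 [  8.  -41.2  -0. ]
 [  8.3 -24.2   0. ]]
```

The finger is centred in the lane (35.5 against 35 mm), and the egg should stop within about 1 mm of the window's middle. Pushing now.

Emit:
{"fn": "move_arm", "kwargs": {
  "plan": [
    {"x": 0, "y": 0, "z": 0.15, "turn": 0, "fingers": -0.13},
    {"x": 0, "y": 0, "z": 0.15, "turn": 0, "fingers": -0.13},
    {"x": 0, "y": 0, "z": 0, "turn": 0, "fingers": -0.13},
    {"x": 0, "y": 0, "z": 0.08, "turn": 0, "fingers": -0.13},
    {"x": 0, "y": 0, "z": 0.09, "turn": 0, "fingers": -0.13},
    {"x": 0, "y": 0, "z": 0, "turn": 0, "fingers": -0.13},
    {"x": 0, "y": 0, "z": 0, "turn": 0, "fingers": -0.13},
    {"x": 0, "y": 0, "z": 0, "turn": 0, "fingers": -0.13},
    {"x": 0, "y": 0, "z": 0, "turn": 0, "fingers": -0.13},
    {"x": 0, "y": 0, "z": 0, "turn": 0, "fingers": -0.13},
    {"x": 0, "y": 0, "z": 0, "turn": 0, "fingers": -0.13},
    {"x": 0, "y": 0, "z": 0, "turn": 0, "fingers": -0.13}
  ]
}}

```text
time_s: 6.25
tool_pos: [0.6079, -0.0616, 0.0601]
tcp_rot: [0.0, -0.167, 0.986, -0.0]
contact_force: [-0.6, 0.4, 5.8]
width: 0.563
```

```bash
python3 w.py w4
```

```text
[ 0.60791071 -0.06160633  0.06007868] 0.5631561942407344 6.25 109.20540309473108 [ 6.33276754e-04 -6.86562921e-05 -9.99999797e-01] [-0.6199649   0.39360438  5.83506176]
window_left [([0.4455, 0.1509, 0.0019], 0.37)]
window_right [([0.5737, -0.0383, 0.0554], 0.56), ([0.5735, -0.033, 0.0648], 0.53)]
paddle_right_top [([0.6178, -0.0961, 0.0585], 0.91)]
paddle_left_top [([0.5446, 0.1072, 0.0702], 0.89)]
egg [([0.5741, -0.0343, 0.0692], 0.73)]
dummy_egg [([0.4872, 0.013, 0.0749], 0.79)]
```

View pics/w4.png

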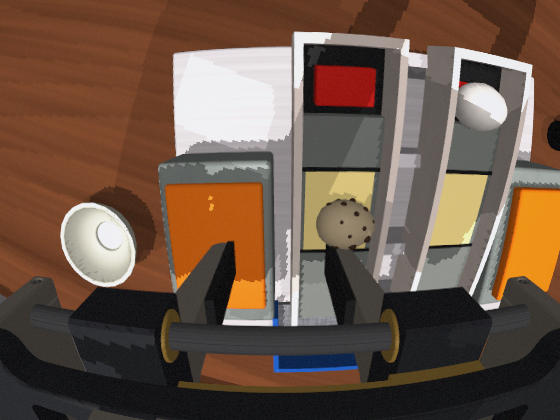

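The egg now rests on the right window at (345,222), against the finger. The dummy is still in its pocket at (480,106). I'll hold still for half a second to confirm it is at rest.

Emit:
{"fn": "move_arm", "kwargs": {
  "plan": [
    {"x": 0, "y": 0, "z": 0, "turn": 0, "fingers": -0.13},
    {"x": 0, "y": 0, "z": 0, "turn": 0, "fingers": -0.13},
    {"x": 0, "y": 0, "z": 0, "turn": 0, "fingers": -0.13},
    {"x": 0, "y": 0, "z": 0, "turn": 0, "fingers": -0.13},
    {"x": 0, "y": 0, "z": 0, "turn": 0, "fingers": -0.13},
    {"x": 0, "y": 0, "z": 0, "turn": 0, "fingers": -0.13}
  ]
}}

```text
time_s: 7.1
tool_pos: [0.6079, -0.0616, 0.0601]
tcp_rot: [0.0, -0.167, 0.986, -0.0]
contact_force: [0.1, 0.9, 4.7]
width: 0.57
```

```bash
python3 w.py w5; python3 -c "
import cv2
a,b=[cv2.imread(f'pics/w{i}.png')[150:270,290:420].astype(int) for i in (4,5)]
print('diff',abs(a-b).mean(),(abs(a-b).max(2)>50).sum())"
```

```text
[ 0.60790464 -0.06161647  0.06010141] 0.5699447747730797 7.1 109.20857904812155 [ 6.41828502e-04 -8.73753078e-05 -9.99999790e-01] [0.13455152 0.90077812 4.73679235]
window_left [([0.5447, 0.0346, 0.0588], 0.56)]
window_right [([0.5738, -0.0373, 0.0564], 0.93)]
paddle_right_top [([0.6183, -0.0982, 0.0572], 0.64)]
paddle_left_top [([0.5434, 0.1048, 0.0719], 0.82)]
egg [([0.4902, 0.014, 0.0721], 0.67)]
dummy_egg [([0.4898, 0.0134, 0.0765], 0.84)]
diff 1.542008547008547 0
```

The image region around the egg is unchanged, so it is at rest. The network's last "egg" hit is the dummy, misread.

```bash
python3 -c "
from plant import bot
print(bot.job_done())"
```

```text
the job is handed in; nothing more can be done
None
```

The speckled egg, which was in the right lane, is now resting on that lane's window, held back by one finger. The other finger is still pressing the right paddle down. The job was handed in at about 7.5 s.

- **Egg position:** the wrist picture after the push shows it on the window against the finger. The network placed it within about 4 mm of the window's middle.
- **At rest:** about 0.8 s later the picture around the egg showed no change.
- **Paddle:** the fingertips are at z = 60 mm, about 10 mm of the 12 mm travel. The tool reads about 5 N upward.
- **Left alone:** the dummy egg was still in its pocket and the left paddle still read as up. The dish and torch also looked undisturbed, and the arm worked only over the right lane and its paddle.

**Checks that disagreed:**
- The network's last "egg" reading pointed at the white dummy. I took this as a misreading, because the picture itself had not changed.
- My first three moves were refused because their rows lacked some values. Nothing moved.

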